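# Pack the watch bench rack and sheathe the case blade

## Task

Put the watch work away: slacken the clamp knob and run the rack's sliding stop back, stand every piece that is in front of the rack (movement holder, tin, jar, die block, small wooden box - whichever are there) upright in the rack's trough in one row starting at its fixed end wall, bring the stop up snug so that no gaps are left in the row, and then turn the knob fully tight again. Also slide the flat steel blade, lying flat, front edge first into the slot of its wooden sheath block until it is fully home. Leave the other things on the bench where they are and take the hand away.

Things in the scene. Friction and masses are not known exactly. Their poses are not given: they have to be found in the camera images.
- rack: Wooden packing rack fixed to the bench: a low trough 327 mm long (along its own y) and 60 mm wide; origin at the centre of its underside. Trough floor 6 mm above the bench, inner width 44 mm, side walls' tops 16 mm above the bench (8 mm thick), fixed end wall at its +y end, 30 mm high. x and y level, z up.
- rack_end (a point): Point on the rack at the inner face of the fixed end wall, on the trough's centre line and floor level (155.5 mm from the rack's origin along y, 6 mm up); the row of pieces starts here and runs along this frame's -y (same axes as the rack).
- stop (a joint): Sliding stop in the trough: value is the clear gap in m between the fixed end wall and the stop's aluminium push face, 0 to 0.228; grows as the stop is run away from the end wall (rack's -y). Steel carriage 42 mm wide and 74 mm long, top 32 mm above the bench, push plate's top 40 mm. Drag it by the clamp knob on it once that is slack; clamped it resists some 12 N.
- stop_face (a point): Middle of the stop's push face at trough floor level; axes as the rack's, +y points to the fixed end wall.
- clamp (a joint): Clamp knob on the stop, 0 to 1.4 rad: 0 is slack, 1.4 fully tight; it bites from about 1 and counts as tight from 1.2 and slack below 0.3. Grows turning clockwise seen from above.
- clamp_grip (a point): Centre of the clamp knob's black bar grip, on its turning axis, about 55 mm above the bench and 46 mm behind the push face. The bar is 38 mm long, 12 mm thick and 22 mm high (44 to 66 mm above the bench) and lies along this frame's x (level; turns with the knob; along the rack's x when slack).
- blade: Loose flat case blade: steel plate 90 mm long (own x), 56 mm wide (y), 4 mm thick, with an upright dark wooden grip rib 34 mm long (x), 12 mm thick (y), reaching 34 mm above the underside, centred 22 mm behind (-x of) the plate's centre. Origin at the centre of the plate's underside; front edge at +45 mm x.
- blade_grip (a point): Middle of the blade's grip rib, 22 mm above the underside; axes as the blade.
- blade_front (a point): Middle of the blade's front edge, at underside level; axes as the blade.
- sheath: Wooden sheath block fixed to the bench, 105 mm long (own x), 76 mm wide, 19 mm high over the slot; origin at the centre of its underside. The slot is flat: 60 mm wide, 7 mm high, 47 mm deep, its floor 6 mm above the bench, open towards -x; the floor runs on as a ledge 50 mm in front of the mouth, with flared guides beside it at the mouth.
- slot_mouth (a point): Centre of the slot's mouth at floor level (2.5 mm behind the block's origin), axes as the block: the blade goes in along +x.
- slot_back (a point): Centre of the slot's back wall at floor level: the blade's front edge touches it when fully home; axes as the block.
- holder: Movement holder: grey ribbed plastic cylinder with a watch movement on top, 34 mm high. All pack pieces are 40 mm across; origin at the centre of the underside, z up.
- tin: Brass round tin, 36 mm high. All pack pieces are 40 mm across; origin at the centre of the underside, z up.
- jar: Amber glass jar with steel screw cap, round, 42 mm high. All pack pieces are 40 mm across; origin at the centre of the underside, z up.
- die: Aluminium die block, square 40 x 40 mm, 36 mm high, round holes in the top. All pack pieces are 40 mm across; origin at the centre of the underside, z up.
- woodbox: Closed pale wooden box, square 40 x 40 mm, 40 mm high. All pack pieces are 40 mm across; origin at the centre of the underside, z up.
- loupe: Black eyeglass loupe, 34 mm across and 34 mm high, stays where it is; origin at its underside.
- oil: Small capped bottle, 28 mm across, 60 mm high, stays where it is; origin at its underside.
- driver: Screwdriver 130 mm long lying on the bench, stays where it is.
- brush: Brush 150 mm long lying on the bench, stays where it is.
- anvil: Square dark steel bench block 50 x 50 x 25 mm, stays where it is; origin at its underside.
- dish: White ceramic dish 70 mm across, 18 mm high, stays where it is; origin at its underside.

How it is judged (in metres and radians):
On the way, in this order (a step that is already met when the one before it is completed fails the run):
1. the clamp knob is slackened (value of joint clamp below 0.3 rad), for 0.2 s.
2. all the pieces stand in one row in the trough from the end wall on, the stop up against the row (x of holder in the frame of rack_end between -0.007 and 0.007 m and z of holder in the frame of rack_end between -0.004 and 0.004 m and angle between each of holder, tin, jar, die, woodbox's own z axis and vertical below 0.12 rad and y of each of holder, tin, jar, die, woodbox in the frame of stop_face above 0.015 m and x of tin in the frame of rack_end between -0.007 and 0.007 m and z of tin in the frame of rack_end between -0.004 and 0.004 m and x of jar in the frame of rack_end between -0.007 and 0.007 m and z of jar in the frame of rack_end between -0.004 and 0.004 m and x of die in the frame of rack_end between -0.007 and 0.007 m and z of die in the frame of rack_end between -0.004 and 0.004 m and x of woodbox in the frame of rack_end between -0.007 and 0.007 m and z of woodbox in the frame of rack_end between -0.004 and 0.004 m and (y of holder in the frame of rack_end between -0.03 and -0.015 m or y of tin in the frame of rack_end between -0.03 and -0.015 m or y of jar in the frame of rack_end between -0.03 and -0.015 m or y of die in the frame of rack_end between -0.03 and -0.015 m or y of woodbox in the frame of rack_end between -0.03 and -0.015 m) and (y of holder in the frame of rack_end between -0.07 and -0.055 m or y of tin in the frame of rack_end between -0.07 and -0.055 m or y of jar in the frame of rack_end between -0.07 and -0.055 m or y of die in the frame of rack_end between -0.07 and -0.055 m or y of woodbox in the frame of rack_end between -0.07 and -0.055 m) and (y of holder in the frame of rack_end between -0.11 and -0.095 m or y of tin in the frame of rack_end between -0.11 and -0.095 m or y of jar in the frame of rack_end between -0.11 and -0.095 m or y of die in the frame of rack_end between -0.11 and -0.095 m or y of woodbox in the frame of rack_end between -0.11 and -0.095 m) and (value of joint stop below 0.128 m or (y of holder in the frame of rack_end between -0.15 and -0.135 m or y of tin in the frame of rack_end between -0.15 and -0.135 m or y of jar in the frame of rack_end between -0.15 and -0.135 m or y of die in the frame of rack_end between -0.15 and -0.135 m or y of woodbox in the frame of rack_end between -0.15 and -0.135 m)) and (value of joint stop below 0.168 m or (y of holder in the frame of rack_end between -0.19 and -0.175 m or y of tin in the frame of rack_end between -0.19 and -0.175 m or y of jar in the frame of rack_end between -0.19 and -0.175 m or y of die in the frame of rack_end between -0.19 and -0.175 m or y of woodbox in the frame of rack_end between -0.19 and -0.175 m)) and value of joint stop below 0.208 m), for 0.2 s.
3. the clamp knob is turned tight (value of joint clamp above 1.2 rad), for 0.2 s.
At the end, for the whole second after the job is handed in: Each piece present stands upright on the trough floor between end wall and stop in one row from the wall on, with at most 8 mm of play in all; clamp beyond 1.2 rad; blade flat in the slot, front edge within 4 mm of the back wall; all at rest and released (all of step 2 and value of joint clamp above 1.2 rad and x of blade_front in the frame of slot_back between -0.004 and 0.003 m and y of blade_front in the frame of slot_back between -0.006 and 0.006 m and z of blade_front in the frame of slot_back between -0.003 and 0.004 m and angle between the x axis of blade and the x axis of sheath, either way round below 0.12 rad and angle between blade's own z axis and vertical below 0.1 rad and linear speed of each of holder, tin, jar, die, woodbox, blade below 0.02 m/s); the robot touches nothing.
It fails at once if one of the other things on the bench is disturbed (moved more than 30 mm) (distance of any of loupe, oil, driver, brush, anvil, dish from where it was at the start of the episode above 0.03 m).
Of holder, tin, jar, die, woodbox only 3 to 5 are there at a start; the rules pass over those that are not, and their reading is None.
At some moment in a run one of holder, tin, jar, die, woodbox, blade may be knocked a few centimetres aside while the robot is not near it.
It also fails if it takes over 210 s, if anything falls off the work surface, if the arm or the gripper's body presses on something with over 40 N, if the wrist force passes 120 N, or if a joint passes its speed limit or range.

## Robot

A 6-joint arm with a two-finger parallel gripper is mounted at the origin on the work surface. World frame = base frame: x ahead of the robot, y to its left, z up, the work surface at z = 0. Lengths are in mm, angles in degrees, forces in N, time in s.
With the tool pointing down it reaches from about 300 to 850 mm from the base axis. Payload 4.2 kg.
Tool frame: the origin (TCP) lies midway between the tips of the shut fingers; the grasp point (between the pads) lies pinch_z behind it (pinch_z is the distance from the TCP to the grasp point, in mm); z points along the fingers, y is the line along which they close (so a half turn about z gives the same grasp; the last joint's range is limited). The gripper opens to 91 mm and grips with 3 to 60 N. Pads are 32 mm wide; open, the fingers measure 118 mm over their backs; the gripper's body (76 mm by 178 mm) begins 60 mm behind the grasp point.
Start: joints at [-67.437, 18.312, 89.639, -0, 72.044, -1.146], TCP at [231.207, -526.485, 213.976] pointing down, gripper open.
Joint ranges: [-177.97, 177.97], [-48.28, 115.42], [12.27, 149.76], [-77.06, 257.06], [2.81, 150.46], [-146.56, 146.56]. Speed limits (degrees/s): [147.25, 147.25, 180, 180, 180, 180].

## Interface

Orientations are given as [roll, pitch, yaw] about the fixed x, y, z axes, in that order (R = Rz(yaw) Ry(pitch) Rx(roll)).
In Python, from workcell import * gives the robot as it stands. The module is installed in compiled form; this text tells all that it offers.
- The arm moves only by the shell command python3 -m creep 'ROWS'. ROWS is JSON, a list that holds one entry, the list of rows, each a list of 5 numbers: the finger opening in mm, from 0 to 91.2, then the shift along the tool's x, y, z in mm, then the turn about the tool's z in rad. A call has 1 to 20 rows; each row is the pose to reach, as a shift and turn from the pose commanded when the call began, along the tool's axes at that moment; what a row does not reach only later rows make up. A row lasts 1/8 s, in which the tool goes at most 62.5 mm and 10.7 degrees, less where a joint would pass 70% of its speed; a pose out of reach is approached as far as the arm can. A call with a gripper value outside its range is refused whole. The fingers move at their own pace and stop on an object; the grip force is fixed at half the most. Time passes only in rows, so rows that repeat a pose let the fingers close. It gives the time, the measured TCP pose, the force, the opening and the grip force at its end, in the units of the state.
- sense(): the state, without advancing time (a new reading comes with each control period).
- grab_frame(name): name is "scene" or "side" or "wrist"; returns (picture, depth): 400x640x3 uint8, blue, green, red; 400x640 float32, mm along the optical axis (not along the pixel's ray), 0 where there is no reading.
- get_calibration(name): a dict with "K" (3x3 intrinsics, pixels), "R" (3x3) and "t" (3): a world point X has camera coordinates R X + t. Camera axes: x right, y down, z forward; pixel columns grow to the right and rows downward; lengths in mm; the calibration is good to about 2 mm. A picture is of the moment at which its call begins: read the wrist's pose just before it. get_calibration takes no time and is no camera call; for the wrist camera it gives the pose at the moment of the call.
- sign_off(): hands the job in; it is judged then, once.
The state is a dict: "time": time; "qpos": joint angles; "joint_vel": joint speeds; "effort": joint torques, N m; "tool_pos": TCP position; "orientation": TCP orientation; "force": force on the tool from outside, world axes, zero at the start; "ft_torque": the same for the moment, N m; "gripper_width": opening from 0.0 (shut) to 1.0 (fully open); "gripper_force": force on a finger pad.
Only numpy, scipy, OpenCV 4.12 (cv2) and the standard library are available. Lean on these libraries where they do the work, as an engineer would, in place of code of your own. Each camera call takes 0.05 s, during which the arm holds its last target. There are 200 camera calls.

## Working session

There is one attempt and no reset: what is moved stays moved. The work goes in short steps, Python scripts to look and compute and a shell command to move; the robot and the scene stay as the last step left them, time stands still between calls to the robot, and variables do not carry over. Pictures are saved under pics/ and viewed, at most 14 in all, crops included, and the job is handed in when it is done.

```bash
mkdir -p pics; cat > h.py <<'E'
from workcell import *
import numpy as np, cv2
def snap(n,name):
    c=get_calibration(n); p,d=grab_frame(n); cv2.imwrite(f'pics/{name}.png',p); np.savez(f'pics/{name}.npz',p=p,d=d,**{k:np.array(c[k]) for k in 'KRt'}); return p,d,c
def load(name): return np.load(f'pics/{name}.npz')
def ray(c,u,v,z):
    K,R,t=[np.array(c[k],float) for k in 'KRt']; t=t.ravel()
    o=-R.T@t; d=R.T@np.linalg.inv(K)@np.array([u,v,1.]); return o+d*(z-o[2])/d[2]
def cloud(c):
    K,R,t=[np.array(c[k],float) for k in 'KRt']; t=t.ravel(); d=c['d']
    v,u=np.indices(d.shape); P=np.stack([u,v,np.ones_like(u)],-1)@np.linalg.inv(K).T*d[...,None]
    W=(P-t)@R; W[d<=0]=np.nan; return W
E
python3 - <<'E'
from h import *
s=sense(); print({k:np.round(v,2) for k,v in s.items()})
for n in ('scene','side','wrist'):
    p,d,c=snap(n,n+'0'); R=np.array(c['R']);print(n,np.round(-R.T@np.array(c['t']).ravel()),np.round(R[2],2),(d>0).mean())
E
```

```text
{'time': np.float64(0.0), 'qpos': array([-67.44,  18.35,  89.71,  -0.  ,  72.04,  -1.15]), 'joint_vel': array([ 0.02,  0.02, -0.18,  0.02, -0.03,  0.01]), 'effort': array([ -0.  , -41.25, -23.2 ,   0.07,   0.05,  -0.  ]), 'tool_pos': array([ 230.99, -526.01,  213.09]), 'orientation': array([-179.9 ,   -0.  ,   23.71]), 'force': array([0.54, 0.04, 0.27]), 'ft_torque': array([ 0.01, -0.03, -0.03]), 'gripper_force': np.float64(0.0), 'gripper_width': np.float64(1.0)}
scene [1419. -124.  900.] [-0.71  0.14 -0.69] 0.99519140625
side [ 98. 605. 621.] [ 0.5  -0.63 -0.59] 0.9961015625
wrist [ 303. -494.  383.] [-0.26 -0.11 -0.96] 0.9961328125
```

View pics/scene0.png

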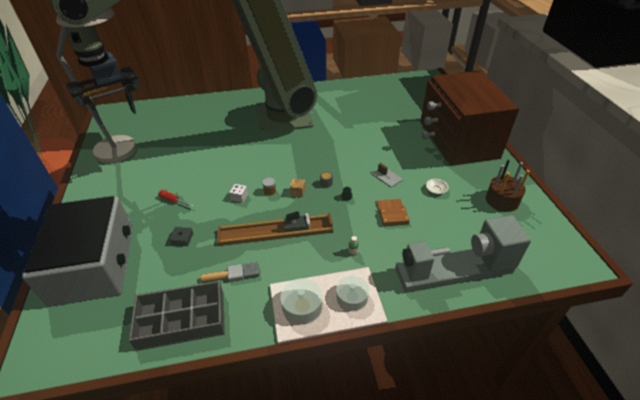

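View pics/side0.png

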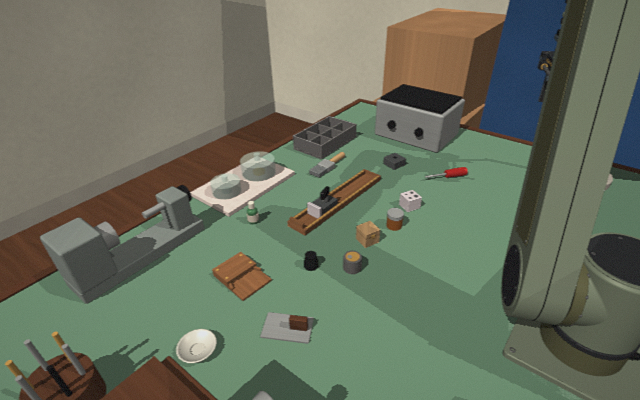

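Scene view: die (238,192), jar (269,186), wooden box (297,187) and holder (326,179) stand in front of the rack (218–332, 220–240). The knob is at (295,217), blade at (387,175), sheath at (392,212). The tin is absent. In the side view the holder is at (352,261), box (368,233), jar (395,220), die (410,200), blade (290,325) and sheath (240,275).

```bash
python3 - <<'E'
from h import *
pts={'scene0':dict(die=(238,188),jar=(269,182),box=(297,183),holder=(326,175),knob=(293,217),railL=(220,241),railR=(331,230),blade=(387,178),rib=(382,168),sheath=(392,210),loupe=(347,194),oil=(353,242),dish=(437,187)),
'side0':dict(die=(410,196),jar=(395,213),box=(368,228),holder=(352,255),knob=(323,192),blade=(275,328),rib=(299,321),sheath=(238,268),loupe=(311,256),oil=(253,205))}
for n,q in pts.items():
    W=cloud(load(n))
    for k,(u,v) in q.items(): print(n,k,np.round(np.nanmedian(W[v-1:v+2,u-1:u+2].reshape(-1,3),0)))
E
```

```text
scene0 die [ 436. -198.   37.]
scene0 jar [ 436. -101.   43.]
scene0 box [456. -16.  41.]
scene0 holder [431.  82.  35.]
scene0 knob [614. -52.  56.]
scene0 railL [ 624. -261.   17.]
scene0 railR [642.  52.   9.]
scene0 blade [453. 281.   5.]
scene0 rib [423. 271.  26.]
scene0 sheath [611. 243.  19.]
scene0 loupe [521. 129.  25.]
scene0 oil [731.  92.  49.]
scene0 dish [528. 423.   5.]
side0 die [ 436. -193.   36.]
side0 jar [427. -97.  42.]
side0 box [451. -12.  40.]
side0 holder [431.  80.  36.]
side0 knob [601. -37.  66.]
side0 blade [454. 302.   4.]
side0 rib [413. 278.  33.]
side0 sheath [613. 246.  19.]
side0 loupe [502. 135.  34.]
side0 oil [716.  96.  55.]
```

```bash
python3 - <<'E'
from h import *
C=np.concatenate([np.c_[cloud(load(n)).reshape(-1,3),np.full(256000,i)] for i,n in enumerate(('scene0','side0'))])
C=C[np.isfinite(C[:,0])]
def near(c,r,z0,z1,s): 
    m=(np.hypot(C[:,0]-c[0],C[:,1]-c[1])<r)&(C[:,2]>z0)&(C[:,2]<z1)&(C[:,3]==s); return C[m]
for k,c,h in (('die',(440,-195),36),('jar',(432,-100),42),('box',(455,-15),40),('holder',(431,80),34),('anvil?',(0,0),0)):
    for s in (0,1):
        q=near(c,42,h-4,h+6,s)
        if len(q)>4: print(k,s,len(q),cv2.minAreaRect(q[:,:2].astype(np.float32)),np.median(q[:,2]))
for nm,c,r,z0,z1 in (('rack',(620,-105),185,12,36),('sheath',(612,244),62,15,24),('blade',(450,285),60,2.5,9),('rib',(420,277),30,25,40),('knob',(607,-45),35,57,72)):
    for s in (0,1):
        q=near(c,r,z0,z1,s); 
        if nm=='rack': q=q[abs(q[:,0]-620)<50]
        print(nm,s,len(q),np.round(np.median(q[:,2]),1),[np.round(a,1) for a in cv2.minAreaRect(q[:,:2].astype(np.float32))])
q=C[(abs(C[:,0]-620)<45)]
for y in range(-290,90,10):
    w=q[(q[:,1]>=y)&(q[:,1]<y+10)&(q[:,2]>4)]; 
    if len(w): print(y,len(w),np.round(w[:,2].max()),np.round(np.percentile(w[:,0],[2,98])),end=' | ')
E
```

```text
die 0 126 ((439.36016845703125, -198.81011962890625), (41.23829650878906, 42.67762756347656), 67.31980895996094) 36.266784148722536
die 1 163 ((436.3412780761719, -197.3511199951172), (39.50809097290039, 44.42770004272461), 64.74542999267578) 36.39260155588208
jar 0 93 ((429.9757385253906, -102.28646087646484), (34.675235748291016, 42.2669677734375), 83.50678253173828) 42.04041041846123
jar 1 145 ((426.70556640625, -99.34741973876953), (36.28874969482422, 39.7567138671875), 27.892826080322266) 42.31934872197504
box 0 123 ((453.4710693359375, -14.919025421142578), (40.079864501953125, 45.06388473510742), 71.37277221679688) 39.85825821620164
box 1 217 ((450.7645263671875, -14.361352920532227), (41.74650573730469, 42.15846633911133), 68.03286743164062) 40.20093897047096
holder 0 84 ((431.6806945800781, 80.99761962890625), (39.17259216308594, 37.54630661010742), 14.564111709594727) 34.20630030983672
holder 1 204 ((428.3179931640625, 83.26934814453125), (36.98033905029297, 40.134944915771484), 38.3314323425293) 34.80110594951384
rack 0 947 17.4 [array([ 604.5, -104.2]), array([326.1,  66.
[... 998 characters left out ...]
6. 630.] | -180 94 20.0 [576. 631.] | -170 97 19.0 [578. 633.] | -160 95 19.0 [577. 632.] | -150 97 20.0 [576. 633.] | -140 100 19.0 [577. 634.] | -130 103 20.0 [576. 634.] | -120 104 21.0 [578. 635.] | -110 87 18.0 [576. 635.] | -100 75 21.0 [576. 635.] | -90 62 19.0 [577. 637.] | -80 109 64.0 [576. 636.] | -70 140 69.0 [576. 637.] | -60 151 70.0 [576. 638.] | -50 179 68.0 [576. 639.] | -40 175 69.0 [576. 638.] | -30 134 37.0 [576. 639.] | -20 121 43.0 [577. 640.] | -10 254 43.0 [577. 639.] | 0 133 20.0 [578. 642.] | 10 128 19.0 [578. 643.] | 20 121 21.0 [578. 641.] | 30 102 21.0 [578. 643.] | 40 78 23.0 [580. 643.] | 50 229 34.0 [580. 642.] | 60 30 29.0 [579. 631.] | 80 1 5.0 [601. 601.] |
```

```bash
python3 -m creep '[[[91,0,0,-120,0],[91,0,0,-180,0],[91,0,0,-200,0]]]'
```

```text
time: 0.52
tool_pos: [231.0, -526.1, 403.2]
orientation: [-180.0, -0.0, 23.7]
force: [1.0, 0.7, -0.8]
gripper_width: 1.001
gripper_force: 0.0
```

```bash
python3 -m creep '[[[91,435,-272,50,0.469],[91,435,-272,50,0.469],[91,435,-272,50,0.469],[91,435,-272,50,0.469],[91,435,-272,50,0.469],[91,435,-272,50,0.469],[91,435,-272,50,0.469],[91,435,-272,50,0.469],[91,435,-272,50,0.469],[91,435,-272,50,0.469],[91,435,-272,50,0.469],[91,435,-272,50,0.469]]]'
python3 - <<'E'
from h import *
p,d,c=snap('wrist','w1'); print(np.array(c['K']).round(0).tolist(), sense()['qpos'])
for u,v in ((0,0),(639,0),(0,399),(639,399)): print(ray(c,u,v,20).round())
E
```

```text
time: 2.02
tool_pos: [519.6, -103.6, 351.7]
orientation: [180.0, -0.0, -3.3]
force: [-0.1, -1.3, -0.2]
gripper_width: 0.997
gripper_force: 0.0
[[352.0, 0.0, 324.0], [0.0, 352.0, 197.0], [0.0, 0.0, 1.0]] [-1.25049633e+01  1.10226981e+01  8.01527827e+01 -1.59135210e-02
  8.87955766e+01  8.07610642e+01]
[736. 298.  20.]
[ 690. -516.   20.]
[109. 498.  20.]
[  45. -640.   20.]
```

View pics/w1.png

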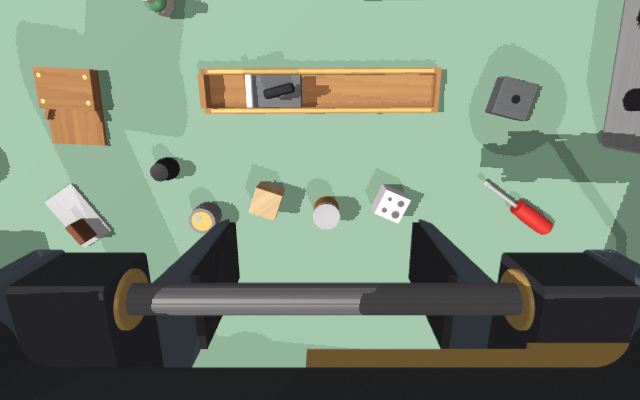

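Wrist view: rack at (200–440, 68–116) with its end wall at the left. The push plate is at (250,91), knob bar (279,90), holder (204,217), box (267,201), jar (326,212), die (392,204), blade (78,214) and sheath (75,105).

```bash
cat >> h.py <<'E'
def rects(name,items):
    W=cloud(load(name))[:225].reshape(-1,3); W=W[np.isfinite(W[:,0])]
    for k,c,r,z0,z1 in items:
        q=W[(np.hypot(W[:,0]-c[0],W[:,1]-c[1])<r)&(W[:,2]>z0)&(W[:,2]<z1)]
        if len(q)<5: print(k,len(q)); continue
        a=cv2.minAreaRect(q[:,:2].astype(np.float32)); cc,cr=cv2.minEnclosingCircle(q[:,:2].astype(np.float32))
        print(k,len(q),'z%.1f'%np.median(q[:,2]),[np.round(x,1) for x in a],'circ',np.round(cc,1),round(cr,1))
E
python3 - <<'E'
from h import *
rects('w1',[('die',(438,-197),40,32,40),('jar',(429,-100),40,38,46),('box',(452,-15),40,36,44),('holder',(430,82),40,30,40),
('knob',(607,-50),40,58,70),('plate',(607,-10),35,37,42),('endwall',(610,56),40,26,34),('rib',(419,275),30,28,40),('sheath',(620,245),60,15,24)])
c=load('w1'); p=c['p']
# rack corners, outer by pixel; blade corners by colour mask on z=4
W=cloud(c); m=((abs(W[...,2]-4.5)<2.5)&(np.hypot(W[...,0]-450,W[...,1]-285)<75)).astype(np.uint8)
hsv=cv2.cvtColor(p,cv2.COLOR_BGR2HSV); m2=m*(hsv[...,1]<45); q=W[m2>0]; print('blade',len(q),cv2.minAreaRect(q[:,:2].astype(np.float32)))
for nm,(u,v) in dict(TL=(200,70),TR=(441,69),BL=(201,114),BR=(440,112)).items(): print(nm,ray(c,u,v,16).round(1))
q=W[(abs(W[...,0]-605)<45)&(W[...,1]>-285)&(W[...,1]<75)&(W[...,2]>11)&(W[...,2]<20)]; print('rack',cv2.minAreaRect(q[:,:2].astype(np.float32)))
q=W[(abs(W[...,0]-600)<90)&(W[...,1]>210)&(W[...,1]<290)&(abs(W[...,2]-6)<2)&(hsv[...,0]<25)]; print('ledge',np.median(q[:,2]),cv2.minAreaRect(q[:,:2].astype(np.float32)))
E
```

```text
die 730 z34.9 [array([ 436.5, -198. ]), array([40.3, 40.1]), np.float64(62.6)] circ [ 436.9 -197.9] 27.2
jar 496 z40.9 [array([ 432.1, -101.9]), array([37.7, 32.4]), np.float64(87.4)] circ [ 428.6 -101.8] 19.8
box 743 z38.9 [array([451.6, -14.7]), array([39.9, 40.5]), np.float64(67.4)] circ [451.3 -14.4] 27.2
holder 390 z33.4 [array([436.5,  81.5]), array([39.2, 26. ]), np.float64(86.7)] circ [429.9  81.9] 19.9
knob 302 z64.4 [array([605.7, -51. ]), array([12. , 38.2]), np.float64(11.7)] circ [606.4 -50.9] 19.2
plate 203 z38.8 [array([607.8,  -9.2]), array([ 8.4, 41.6]), np.float64(86.3)] circ [607.8  -9.4] 21.0
endwall 231 z28.7 [array([611.5,  55.6]), array([ 9. , 42.6]), np.float64(86.0)] circ [611.5  55.3] 21.5
rib 6 z29.4 [array([434.3, 278.6]), array([2.8, 1.2]), np.float64(67.6)] circ [433.8 278.8] 1.4
sheath 2383 z17.9 [array([625.2, 246.7]), array([78.5, 55. ]), np.float64(84.3)] circ [624.8 246.2] 46.6
blade 1413 ((452.56353759765625, 295.747802734375), (127.19377136230469, 62.00551986694336), 27.96063995361328)
TL [638.6  57.5  16. ]
TR [ 621.6 -268.2   16. ]
BL [580.9  65.1  16. ]
BR [ 564.8 -268.9   16. ]
rack ((602.949951171875, -103.74220275878906), (327.21307373046875, 60.028053283691406), 87.05683898925781)
ledge 5.1908547333571295 ((584.4203491210938, 249.9154815673828), (77.7809829711914, 73.1592025756836), 84.4097900390625)
```

```bash
cat > go.py <<'E'
# usage: go.py x y z yaw -> shift in tool axes and turn (rad, both half turns) from the present pose
import sys; from h import *
s=sense(); p=np.array(s['tool_pos']); y=np.radians(s['orientation'][2]); t=np.array(list(map(float,sys.argv[1:5]))); d=t[:3]-p
dy=(y-np.radians(t[3])+np.pi)%(2*np.pi)-np.pi
print('shift',np.round([d@[np.cos(y),np.sin(y),0], d@[np.sin(y),-np.cos(y),0], -d[2]],1),'turn',round(dy,3),'or',round(dy-np.sign(dy)*np.pi,3),'j6',np.round(s['qpos'][5],1))
E
python3 go.py 605.7 -51 110 101.7; python3 go.py 605.7 -51 47 101.7
```

```text
shift [ 82.9 -57.4 241.8] turn -1.832 or 1.31 j6 80.8
shift [ 82.9 -57.4 304.8] turn -1.832 or 1.31 j6 80.8
```

```bash
python3 -m creep '[[[40,83,-57.5,242,-0.18],[40,83,-57.5,242,-0.36],[40,83,-57.5,242,-0.54],[40,83,-57.5,242,-0.72],[40,83,-57.5,242,-0.9],[40,83,-57.5,242,-1.08],[40,83,-57.5,242,-1.26],[40,83,-57.5,242,-1.44],[40,83,-57.5,242,-1.62],[40,83,-57.5,242,-1.8],[40,83,-57.5,242,-1.832],[40,83,-57.5,242,-1.832],[40,83,-57.5,242,-1.832]]]'; python3 go.py 605.7 -51 47 101.7
```

```text
time: 3.7
tool_pos: [606.2, -50.0, 109.5]
orientation: [180.0, 0.0, 101.7]
force: [-1.1, 0.0, -0.2]
gripper_width: 0.437
gripper_force: 0.0
shift [-0.9 -0.7 62.5] turn 0.0 or -3.142 j6 -17.5
```

```bash
python3 -m creep '[[[40,-1,-0.7,35,0],[40,-1,-0.7,62.5,0],[40,-1,-0.7,62.5,0],[0,-1,-0.7,62.5,0],[0,-1,-0.7,62.5,0],[0,-1,-0.7,62.5,0],[0,-1,-0.7,62.5,0]]]'
```

```text
time: 4.58
tool_pos: [606.2, -50.9, 47.9]
orientation: [179.9, 0.0, 101.8]
force: [-0.7, -0.3, 3.6]
gripper_width: 0.13
gripper_force: 30.0
```

```bash
python3 -m creep '[[[0,0,0,0,-0.15],[0,0,0,0,-0.3],[0,0,0,0,-0.45],[0,0,0,0,-0.6],[0,0,0,0,-0.75],[0,0,0,0,-0.9],[0,0,0,0,-1.05],[0,0,0,0,-1.2],[0,0,0,0,-1.29],[0,0,0,0,-1.29],[0,0,0,0,-1.29],[0,0,0,0,-1.29]]]'
```

```text
time: 6.08
tool_pos: [605.8, -51.1, 48.0]
orientation: [-180.0, 0.0, 175.7]
force: [-1.1, -0.8, 5.2]
gripper_width: 0.129
gripper_force: 30.0
```

```bash
python3 go.py 598.2 -198.9 48 177
```

```text
shift [  -3.5 -147.9   -0. ] turn -0.023 or 3.119 j6 -91.5
```

```bash
python3 -m creep '[[[0,-0.3,-15,0,0],[0,-0.7,-30,0,0],[0,-1.2,-50,0,0],[0,-1.6,-70,0,0],[0,-2.1,-90,0,0],[0,-2.6,-110,0,0],[0,-3,-130,0,0],[0,-3.5,-148,0,0],[0,-3.5,-148,0,0],[0,-3.5,-148,0,0]]]'
```

```text
time: 7.32
tool_pos: [598.0, -199.5, 48.0]
orientation: [-179.9, 0.0, 175.6]
force: [-1.8, -0.9, 5.1]
gripper_width: 0.127
gripper_force: 30.0
```

```bash
python3 -m creep '[[[40,0,0,0,0],[40,0,0,0,0],[60,0,0,-40,0],[60,0,0,-100,0],[60,0,0,-100,0]]]'; python3 go.py 430 82 110 87;python3 go.py 430 82 16 87
```

```text
time: 7.95
tool_pos: [601.3, -199.6, 152.3]
orientation: [-179.8, 0.6, 175.7]
force: [-0.2, -0.3, -1.2]
gripper_width: 0.642
gripper_force: 0.0
shift [191.9 268.   42.3] turn 1.548 or -1.593 j6 -105.1
shift [191.9 268.  136.3] turn 1.548 or -1.593 j6 -105.1
```

```bash
python3 -m creep '[[[60,192,268,38,0.18],[60,192,268,38,0.36],[60,192,268,38,0.54],[60,192,268,38,0.72],[60,192,268,38,0.9],[60,192,268,38,1.08],[60,192,268,38,1.26],[60,192,268,38,1.44],[60,192,268,38,1.548],[60,192,268,38,1.548],[60,192,268,38,1.548],[60,192,268,38,1.548],[60,192,268,38,1.548]]]'; python3 go.py 430 82 16 87
```

```text
time: 9.57
tool_pos: [426.7, 82.9, 108.9]
orientation: [-180.0, 0.0, 87.0]
force: [-0.8, -0.5, -0.9]
gripper_width: 0.654
gripper_force: 0.0
shift [-0.7  3.4 92.9] turn 0.001 or -3.141 j6 12.4
```

```bash
cat > chk.py <<'E'
# print height-band blobs (x y z size) in the bench region seen by scene camera
from h import *
p,d,c=snap('scene','chk'); W=cloud(load('chk'))
for k,g,h in (('die',(437,-198),36),('jar',(429,-102),42),('box',(451,-14),40),('holder',(430,82),34.5),('rib',(419,275),33)):
    m=(np.hypot(W[...,0]-g[0],W[...,1]-g[1])<48)&(abs(W[...,2]-h)<3.5)
    q=W[m][:,:2].astype(np.float32)
    print(k,len(q),[np.round(a,1) for a in cv2.minAreaRect(q)] if len(q)>5 else '')
E
python3 chk.py
```

```text
die 117 [array([ 437.8, -199.7]), array([41.7, 42.8]), np.float64(63.5)]
jar 87 [array([ 430.7, -102.2]), array([34.5, 41.8]), np.float64(83.0)]
box 106 [array([422.7, -26.4]), array([40.2, 43.4]), np.float64(69.0)]
holder 82 [array([432.8,  80.5]), array([38.9, 37.2]), np.float64(46.7)]
rib 28 [array([421.3, 274.7]), array([30.7, 14.7]), np.float64(28.4)]
```

The box was knocked aside to about (421,-26). The holder is where it was, so I'm picking it now.

```bash
python3 -m creep '[[[60,-0.7,3.3,50,0],[60,-0.7,3.3,80,0],[60,-0.7,3.3,93,0],[60,-0.7,3.3,93,0],[0,-0.7,3.3,93,0],[0,-0.7,3.3,93,0],[0,-0.7,3.3,93,0],[0,-0.7,3.3,93,0],[0,-0.7,3.3,60,0],[0,-0.7,3.3,20,0],[0,-0.7,3.3,20,0]]]'; python3 go.py 609.8 30.6 88 87;python3 go.py 609.8 30.6 24 87; python3 chk.py
```

```text
time: 11.0
tool_pos: [432.1, 82.4, 91.4]
orientation: [179.6, -0.1, 87.0]
force: [1.0, -0.0, -1.0]
gripper_width: 0.428
gripper_force: 30.0
shift [-42.5 180.2   3.4] turn 0.0 or -3.141 j6 12.3
shift [-42.5 180.2  67.4] turn 0.0 or -3.141 j6 12.3
die 119 [array([ 437.7, -199.2]), array([43.8, 41.6]), np.float64(59.0)]
jar 89 [array([ 429.6, -102.4]), array([34.8, 43.8]), np.float64(83.3)]
box 97 [array([421.3, -25.8]), array([39.2, 42.2]), np.float64(67.3)]
holder 0 
rib 30 [array([421.3, 273.1]), array([32.6, 14.5]), np.float64(21.4)]
```

```bash
python3 -m creep '[[[0,-12,45,3,0],[0,-24,95,3,0],[0,-36,145,3,0],[0,-42.5,180,3,0],[0,-42.5,180,3,0],[0,-42.5,180,3,0],[0,-42.5,180,3,0]]]'; python3 go.py 609.8 30.6 23 87
```

```text
time: 11.92
tool_pos: [605.9, 30.5, 85.3]
orientation: [-179.9, 0.0, 87.0]
force: [0.5, -0.6, -0.7]
gripper_width: 0.427
gripper_force: 30.0
shift [ 0.3  3.9 62.3] turn 0.001 or -3.141 j6 4.8
```

```bash
python3 -m creep '[[[0,0.3,3.9,20,0],[0,0.3,3.9,40,0],[0,0.3,3.9,50,0],[0,0.3,3.9,58,0],[0,0.3,3.9,62.5,0],[0,0.3,3.9,62.5,0]]]'
```

```text
time: 12.68
tool_pos: [611.4, 30.3, 23.5]
orientation: [180.0, 0.0, 87.0]
force: [0.3, 0.5, -1.0]
gripper_width: 0.43
gripper_force: 30.0
```

```bash
python3 -m creep '[[[0,0,0,0,0],[0,0,0,0,0]]]'; python3 go.py 609.8 30.6 22 87
```

```text
time: 12.92
tool_pos: [611.7, 30.3, 23.8]
orientation: [180.0, 0.0, 87.0]
force: [0.8, 0.3, -1.5]
gripper_width: 0.432
gripper_force: 30.0
shift [ 0.2 -1.9  1.8] turn 0.0 or -3.141 j6 4.8
```

```bash
python3 -m creep '[[[0,0.2,-1.9,1,0],[0,0.2,-1.9,2,0],[0,0.2,-1.9,2,0],[50,0.2,-1.9,2,0],[50,0.2,-1.9,2,0],[60,0.2,-1.9,-40,0],[60,0.2,-1.9,-85,0],[60,0.2,-1.9,-85,0],[60,0.2,-1.9,-85,0]]]'; python3 go.py 419 -25.5 108 67.5
```

```text
time: 14.05
tool_pos: [608.8, 30.6, 107.7]
orientation: [-179.9, 0.0, 87.0]
force: [-0.3, -0.4, -0.5]
gripper_width: 0.655
gripper_force: 0.0
shift [ -65.9 -186.7   -0.3] turn 0.341 or -2.801 j6 4.8
```

```bash
python3 - <<'E'
from h import *
snap('wrist','w2')
rects('w2',[('box',(420,-25),45,36,44),('jar',(429,-102),40,38,46),('die',(437,-198),40,32,40),('holder',(609.8,30.6),28,36,44)])
E
```

```text
box 0
jar 0
die 0
holder 1956 z39.3 [array([609.2,  35.2]), array([31.1, 38.7]), np.float64(87.5)] circ [609.1  31. ] 20.0
```

View pics/w2.png

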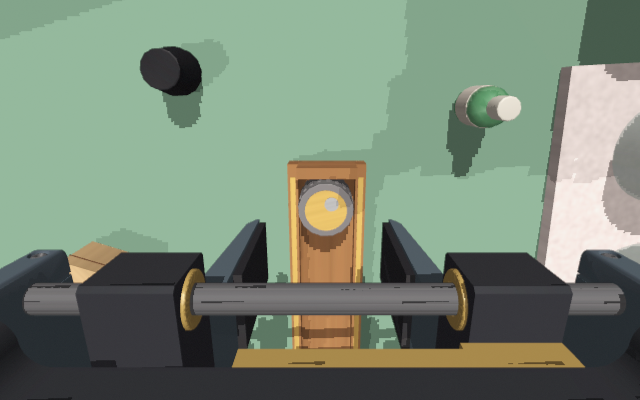

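Holder stands in the trough at (326,210), centred between the walls near the end wall (609,31, top 39). Going for the box now.

```bash
python3 -m creep '[[[70,-16,-50,0,0.1],[70,-33,-100,0,0.2],[70,-50,-150,0,0.3],[70,-66,-187,0,0.341],[70,-66,-187,0,0.341],[70,-66,-187,0,0.341]]]'; python3 - <<'E'
from h import *
for n in ('side','scene'):
    snap(n,'q'); rects('q',[('box',(420,-25),45,37,44)]); W=cloud(load('q')); q=W[(np.hypot(W[...,0]-420,W[...,1]+25)<45)&(abs(W[...,2]-40)<3)][:,:2].astype(np.float32); print(len(q), cv2.minAreaRect(q) if len(q)>5 else '')
E
python3 go.py 419.5 -25.5 17 67.5
```

```text
time: 14.85
tool_pos: [419.8, -25.5, 108.0]
orientation: [-180.0, -0.0, 67.5]
force: [0.8, 0.4, 0.2]
gripper_width: 0.765
gripper_force: 0.0
box 4
218 ((417.83782958984375, -24.503673553466797), (40.593482971191406, 41.577064514160156), 68.67935943603516)
box 115 z40.0 [array([421.8, -26. ]), array([40.9, 42.3]), np.float64(68.0)] circ [422.7 -25.4] 27.0
104 ((421.8291015625, -25.99948501586914), (40.90403366088867, 42.32536315917969), 67.95503997802734)
shift [-0.5 -0.8 91.1] turn 0.0 or -3.141 j6 17.5
```

```bash
python3 -m creep '[[[70,-0.5,-0.8,50,-0.01],[70,-0.5,-0.8,80,-0.01],[70,-0.5,-0.8,91,-0.01],[70,-0.5,-0.8,91,-0.01],[0,-0.5,-0.8,91,-0.01],[0,-0.5,-0.8,91,-0.01],[0,-0.5,-0.8,91,-0.01],[0,-0.5,-0.8,91,-0.01],[0,-0.5,-0.8,91,-0.01],[0,-0.5,-0.8,60,-0.1],[0,-0.5,-0.8,20,-0.2],[0,-0.5,-0.8,20,-0.34],[0,-0.5,-0.8,20,-0.34],[0,-0.5,-0.8,20,-0.34]]]'; python3 go.py 607.7 -10.8 88 87
```

```text
time: 16.7
tool_pos: [417.8, -25.7, 87.9]
orientation: [-179.9, 0.0, 86.9]
force: [-0.1, -0.2, -0.4]
gripper_width: 0.435
gripper_force: 30.0
shift [ 2.530e+01  1.888e+02 -1.000e-01] turn -0.003 or 3.139 j6 -1.9
```

```bash
python3 -m creep '[[[0,6,45,0,0],[0,12,90,0,0],[0,18,140,0,0],[0,25,180,0,0],[0,25.3,188.8,0,0],[0,25.3,188.8,0,0],[0,25.3,188.8,0,0]]]'; python3 go.py 607.7 -10.8 23.5 87
```

```text
time: 17.58
tool_pos: [606.6, -10.6, 88.0]
orientation: [-179.9, 0.0, 86.9]
force: [-0.2, -0.1, 0.3]
gripper_width: 0.434
gripper_force: 30.0
shift [-0.2  1.1 64.5] turn -0.001 or 3.14 j6 1.0
```

```bash
python3 -m creep '[[[0,-0.2,1.1,20,0],[0,-0.2,1.1,40,0],[0,-0.2,1.1,50,0],[0,-0.2,1.1,58,0],[0,-0.2,1.1,62,0],[0,-0.2,1.1,62,0],[0,-0.2,1.1,62,0]]]'; python3 go.py 607.7 -10.8 23 87
```

```text
time: 18.45
tool_pos: [609.8, -10.7, 26.9]
orientation: [179.9, 0.0, 87.0]
force: [-0.4, 0.1, -0.7]
gripper_width: 0.437
gripper_force: 30.0
shift [-0.2 -2.1  3.9] turn -0.001 or 3.141 j6 1.0
```

```bash
python3 -m creep '[[[0,-0.2,-2,0,0],[0,-0.2,-2,2,0],[0,-0.2,-2,3.5,0],[0,-0.2,-2,3.5,0]]]'; python3 go.py 607.7 -10.8 23 87
```

```text
time: 18.95
tool_pos: [607.4, -10.8, 24.0]
orientation: [180.0, 0.0, 87.0]
force: [-3.2, -0.2, 6.8]
gripper_width: 0.439
gripper_force: 30.0
shift [0.  0.3 1. ] turn -0.001 or 3.141 j6 0.9
```

```bash
python3 -m creep '[[[0,0,0.3,0,0],[55,0,0.3,0,0],[55,0,0.3,0,0],[60,0,0.3,-40,0],[60,0,0.3,-84,0],[60,0,0.3,-84,0],[60,0,0.3,-84,0]]]'; python3 chk.py | head -2;  python3 go.py 428.6 -101.8 108 87
python3 - <<'E'
from h import *
snap('wrist','w3')
rects('w3',[('box',(607.7,-10.8),22,43,50),('holder',(609.8,30.6),22,37,42.5)])
E
```

```text
time: 19.82
tool_pos: [607.1, -10.8, 106.3]
orientation: [-179.9, 0.0, 87.0]
force: [0.1, -0.1, -0.2]
gripper_width: 0.656
gripper_force: 0.0
die 118 [array([ 438.7, -198.2]), array([39.9, 42.3]), np.float64(62.0)]
jar 87 [array([ 429.6, -102.2]), array([34.8, 40.4]), np.float64(85.1)]
shift [-100.3 -173.1   -2.3] turn -0.001 or 3.141 j6 0.9
box 2081 z44.8 [array([606.9,  -4.3]), array([28.8, 39.8]), np.float64(86.7)] circ [607.   -9.1] 21.6
holder 2685 z39.3 [array([609.3,  30.7]), array([38.9, 39.1]), np.float64(44.3)] circ [609.9  29.6] 21.1
```

```bash
python3 -m creep '[[[60,-25,-45,0,0],[60,-50,-90,0,0],[60,-75,-135,0,0],[60,-100.3,-173,0,0],[60,-100.3,-173,0,0],[60,-100.3,-173,0,0],[60,-100.3,-173,0,0]]]'; python3 go.py 428.6 -101.8 18 87
```

```text
time: 20.8
tool_pos: [430.6, -101.5, 106.7]
orientation: [180.0, -0.0, 87.0]
force: [-0.2, 0.7, -0.5]
gripper_width: 0.657
gripper_force: 0.0
shift [-0.4 -2.  88.7] turn 0.0 or -3.141 j6 -11.8
```

```bash
python3 -m creep '[[[60,-0.4,-2,50,0],[60,-0.4,-2,80,0],[60,-0.4,-2,88.5,0],[60,-0.4,-2,88.5,0],[0,-0.4,-2,88.5,0],[0,-0.4,-2,88.5,0],[0,-0.4,-2,88.5,0],[0,-0.4,-2,88.5,0],[0,-0.4,-2,60,0],[0,-0.4,-2,20,0],[0,-0.4,-2,18,0],[0,-0.4,-2,18,0]]]'; python3 go.py 605.6 -51.5 88 87
```

```text
time: 22.3
tool_pos: [426.9, -101.9, 88.4]
orientation: [-179.9, -0.0, 87.0]
force: [-0.2, 0.4, -1.3]
gripper_width: 0.428
gripper_force: 30.0
shift [ 59.8 175.8   0.4] turn -0.001 or 3.141 j6 -11.9
```

```bash
python3 -m creep '[[[0,15,45,0,0],[0,30,90,0,0],[0,45,135,0,0],[0,59.8,176,0,0],[0,59.8,176,0,0],[0,59.8,176,0,0],[0,59.8,176,20,0],[0,59.8,176,40,0],[0,59.8,176,50,0],[0,59.8,175,55,0],[0,59.8,175,55,0],[0,59.8,175,55,0]]]'; python3 go.py 605.6 -51.5 24 87
```

```text
time: 23.8
tool_pos: [605.9, -51.7, 34.6]
orientation: [179.9, 0.0, 87.0]
force: [0.7, 0.5, -0.7]
gripper_width: 0.433
gripper_force: 30.0
shift [ 0.2 -0.3 10.6] turn -0.001 or 3.141 j6 -2.9
```

```bash
python3 -m creep '[[[0,0.2,-1,5,0],[0,0.2,-1,8,0],[0,0.2,-1,10,0],[0,0.2,-1,10,0],[0,0.2,-1,10,0]]]'; python3 go.py 605.6 -51.5 24 87
```

```text
time: 24.42
tool_pos: [604.5, -51.4, 25.3]
orientation: [180.0, 0.0, 87.0]
force: [-2.7, -0.1, 7.0]
gripper_width: 0.435
gripper_force: 30.0
shift [-0.1  1.1  1.3] turn -0.001 or 3.141 j6 -2.9
```

```bash
python3 -m creep '[[[0,0,0.7,0,0],[55,0,0.7,0,0],[55,0,0.7,0,0],[65,0,0.7,-40,0],[65,0,0.7,-83,0],[65,0,0.7,-83,0],[65,0,0.7,-83,0]]]'; python3 chk.py | head -1;  python3 go.py 436.7 -198 108 62.6
python3 - <<'E'
from h import *
snap('wrist','w4')
rects('w4',[('jar',(605.6,-51.3),22,44,52),('box',(607.7,-10.8),30,43,48),('holder',(609.8,30.6),22,37,42)])
E
```

```text
time: 25.3
tool_pos: [604.6, -51.4, 106.1]
orientation: [-179.9, 0.0, 87.0]
force: [-0.4, -0.4, -0.9]
gripper_width: 0.709
gripper_force: 0.0
die 118 [array([ 438.4, -198.8]), array([42.3, 43. ]), np.float64(66.0)]
shift [-155.3 -159.5   -2.5] turn 0.425 or -2.716 j6 -2.9
jar 1888 z46.8 [array([604.4, -44. ]), array([29.5, 39.2]), np.float64(86.0)] circ [603.9 -49.2] 20.1
box 4034 z44.9 [array([606.3, -15.4]), array([50.5, 40.1]), np.float64(86.9)] circ [606.3 -12.1] 29.1
holder 3077 z39.3 [array([609.1,  30.6]), array([38.8, 39.2]), np.float64(45.6)] circ [609.2  29.3] 21.0
```

```bash
python3 -m creep '[[[65,-39,-40,0,0.1],[65,-78,-80,0,0.2],[65,-116,-120,0,0.3],[65,-155,-159.5,0,0.425],[65,-155,-159.5,0,0.425],[65,-155,-159.5,0,0.425],[65,-155,-159.5,0,0.425]]]'; python3 go.py 436.7 -198 17 62.9
```

```text
time: 26.28
tool_pos: [438.7, -197.1, 106.6]
orientation: [-180.0, -0.0, 62.7]
force: [-0.4, 0.9, -0.5]
gripper_width: 0.708
gripper_force: 0.0
shift [-1.7 -1.3 89.6] turn -0.003 or 3.138 j6 1.7
```

```bash
python3 -m creep '[[[65,-1.7,-1.3,50,0],[65,-1.7,-1.3,80,0],[65,-1.7,-1.3,89.5,0],[65,-1.7,-1.3,89.5,0],[0,-1.7,-1.3,89.5,0],[0,-1.7,-1.3,89.5,0],[0,-1.7,-1.3,89.5,0],[0,-1.7,-1.3,89.5,0],[0,-1.7,-1.3,89.5,0],[0,-1.7,-1.3,60,-0.1],[0,-1.7,-1.3,20,-0.25],[0,-1.7,-1.3,18,-0.425],[0,-1.7,-1.3,18,-0.425],[0,-1.7,-1.3,18,-0.425]]]'; python3 go.py 603.5 -92 88 87
```

```text
time: 28.02
tool_pos: [435.1, -198.4, 88.2]
orientation: [-179.9, -0.0, 86.8]
force: [0.0, -0.3, -2.6]
gripper_width: 0.432
gripper_force: 30.0
shift [115.5 162.3   0.2] turn -0.003 or 3.138 j6 -22.7
```

```bash
python3 -m creep '[[[0,29,41,0,0],[0,58,82,0,0],[0,87,123,0,0],[0,115.5,162.5,0,0],[0,115.5,162.5,0,0],[0,115.5,162.5,0,0],[0,115.5,162.5,20,0],[0,115.5,162.5,40,0],[0,115.5,162,50,0],[0,115.5,161.5,55,0],[0,115.5,161.5,55,0],[0,115.5,161.5,55,0]]]'; python3 go.py 603.5 -92 23.5 87
```

```text
time: 29.52
tool_pos: [603.6, -92.1, 34.6]
orientation: [179.9, 0.0, 86.9]
force: [0.7, -1.2, -1.7]
gripper_width: 0.436
gripper_force: 30.0
shift [ 0.1 -0.1 11.1] turn -0.001 or 3.141 j6 -6.7
```

```bash
python3 -m creep '[[[0,0.1,-0.5,5,0],[0,0.1,-0.5,8,0],[0,0.1,-0.5,10,0],[0,0.1,-0.5,10.5,0],[0,0.1,-0.5,10.5,0]]]'; python3 go.py 603.5 -92 23 87
```

```text
time: 30.15
tool_pos: [602.5, -91.7, 24.3]
orientation: [-180.0, 0.0, 87.0]
force: [-2.3, 1.1, 5.9]
gripper_width: 0.434
gripper_force: 30.0
shift [-0.2  1.   1.3] turn -0.001 or 3.141 j6 -6.7
```

```bash
python3 -m creep '[[[0,0,0.7,0,0],[55,0,0.7,0,0],[55,0,0.7,0,0],[65,0,0.7,-40,0],[65,0,0.7,-86,0],[65,0,0.7,-86,0],[65,0,0.7,-86,0]]]'
python3 - <<'E'
from h import *
snap('wrist','w5')
rects('w5',[('die',(603.5,-92),20,38,44),('jar',(605.6,-51.3),22,44.5,52),('box',(607.7,-10.8),30,43,46),('holder',(609.8,30.6),22,37,42)])
p,d,c=snap('scene','s5'); W=cloud(load('s5'));q=W[(np.hypot(W[...,0]-598,W[...,1]+199)<35)&(W[...,2]>58)&(W[...,2]<72)]; print(len(q),cv2.minAreaRect(q[:,:2].astype(np.float32)))
E
python3 go.py 598 -199.5 110 175.7
```

```text
time: 31.02
tool_pos: [602.9, -91.8, 108.9]
orientation: [-180.0, 0.0, 87.0]
force: [0.2, -0.3, -0.3]
gripper_width: 0.713
gripper_force: 0.0
die 1889 z40.9 [array([603. , -87.2]), array([29.9, 37.9]), np.float64(87.1)] circ [603.3 -91.5] 20.0
jar 2753 z46.8 [array([603.7, -50.7]), array([39.2, 39.1]), np.float64(37.3)] circ [603.9 -49.8] 20.7
box 3868 z44.8 [array([606.3, -15.6]), array([50., 40.]), np.float64(87.2)] circ [606.5 -12.3] 28.9
holder 3011 z39.4 [array([608.9,  27. ]), array([32.3, 39.3]), np.float64(86.6)] circ [609.2  30.5] 19.9
50 ((602.2000122070312, -200.08558654785156), (11.128833770751953, 37.76148986816406), 86.69743347167969)
shift [-108.     1.3   -2.1] turn -1.549 or 1.593 j6 -6.7
```

View pics/w5.png

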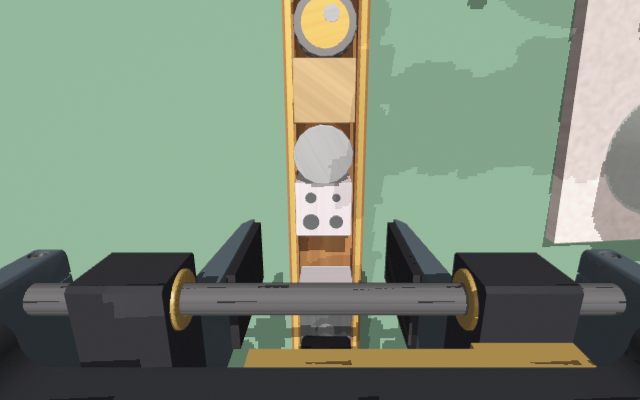

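The row stands well: holder (325,22), box (324,90), jar (324,154), die (324,208), push plate below at (326,272). Next is the knob.

```bash
python3 -m creep '[[[40,-108,1.3,-2,-0.18],[40,-108,1.3,-2,-0.36],[40,-108,1.3,-2,-0.54],[40,-108,1.3,-2,-0.72],[40,-108,1.3,-2,-0.9],[40,-108,1.3,-2,-1.08],[40,-108,1.3,-2,-1.26],[40,-108,1.3,-2,-1.44],[40,-108,1.3,-2,-1.555],[40,-108,1.3,-2,-1.555],[40,-108,1.3,-2,-1.555]]]'; python3 go.py 598.2 -199.5 48 176
```

```text
time: 32.5
tool_pos: [598.6, -199.6, 110.6]
orientation: [180.0, -0.1, 176.0]
force: [0.3, 0.3, 0.3]
gripper_width: 0.442
gripper_force: 0.0
shift [ 0.4  0.1 62.6] turn -0.001 or 3.141 j6 -105.4
```

```bash
python3 -m creep '[[[40,0.4,0,35,0],[40,0.4,0,62,0],[40,0.4,0,62,0],[0,0.4,0,62,0],[0,0.4,0,62,0],[0,0.4,0,62,0],[0,0.4,0,62,0],[0,0.6,10,62,0],[0,0.8,20,62,0],[0,1,30,62,0],[0,1.1,36,62,0],[0,1.2,40,62,0],[0,1.2,40,62,0]]]'
```

```text
time: 34.12
tool_pos: [601.3, -158.7, 50.5]
orientation: [180.0, 0.1, 176.1]
force: [0.6, -0.6, 4.8]
gripper_width: 0.13
gripper_force: 30.0
```

```bash
python3 -m creep '[[[0,0,2,0,0],[0,0,3,0,0],[0,0,4,0,0],[0,0,5,0,0],[0,0,6,0,0],[0,0,6,0,0]]]'
```

```text
time: 34.88
tool_pos: [601.5, -154.5, 50.5]
orientation: [-179.9, 0.1, 176.1]
force: [-0.5, -4.1, 5.7]
gripper_width: 0.13
gripper_force: 30.0
```

```bash
python3 -m creep '[[[0,0,1,0,0],[0,0,1,0,0],[0,0,1,0,0],[0,0,1,0,0.15],[0,0,1,0,0.3],[0,0,1,0,0.45],[0,0,1,0,0.6],[0,0,1,0,0.75],[0,0,1,0,0.9],[0,0,1,0,1.05],[0,0,1,0,1.2],[0,0,1,0,1.3],[0,0,1,0,1.36],[0,0,1,0,1.36],[0,0,1,0,1.36],[0,0,1,0,1.36]]]'
```

```text
time: 36.88
tool_pos: [601.0, -154.8, 50.5]
orientation: [180.0, 0.3, 98.2]
force: [-1.6, -8.3, 5.3]
gripper_width: 0.129
gripper_force: 30.0
```

```bash
python3 -m creep '[[[40,0,0,0,1.36],[40,0,0,0,1.36]]]' >/dev/null; python3 go.py 600 -154 250 98.2; python3 go.py 460 260 330 -5
```

```text
shift [-2.100e+00 -1.000e-01 -2.008e+02] turn -0.382 or 2.759 j6 -1.6
shift [ 367.  -234.2 -280.8] turn 1.419 or -1.723 j6 -1.6
```

I mistakenly repeated the turn while releasing. It was in the tightening direction, so I'll lift straight up and check the result.

```bash
python3 -m creep '[[[40,0,0,-50,0],[40,0,0,-100,0],[40,0,0,-150,0],[40,0,0,-200,0],[60,367,-234,-280,0.18],[60,367,-234,-280,0.36],[60,367,-234,-280,0.54],[60,367,-234,-280,0.72],[60,367,-234,-280,0.9],[60,367,-234,-280,1.08],[60,367,-234,-280,1.26],[60,367,-234,-280,1.419],[60,367,-234,-280,1.419],[60,367,-234,-280,1.419],[60,367,-234,-280,1.419],[60,367,-234,-280,1.419]]]'
python3 - <<'E'
from h import *
print(sense()['qpos'])
snap('scene','s6'); c=snap('wrist','w6')
W=cloud(load('s6'));q=W[(np.hypot(W[...,0]-601,W[...,1]+155)<35)&(W[...,2]>58)&(W[...,2]<72)]; print('knob',len(q),cv2.minAreaRect(q[:,:2].astype(np.float32)))
for k,h in (('holder',41),('box',46),('jar',48),('die',42),('plate',40)):
    y={'holder':30,'box':-10,'jar':-50,'die':-90,'plate':-113}[k]
    q=W[(abs(W[...,0]-605)<24)&(abs(W[...,1]-y)<24)&(abs(W[...,2]-h)<1.7)]; print(k,len(q),[np.round(a,1) for a in cv2.minAreaRect(q[:,:2].astype(np.float32))])
E
```

```text
time: 39.12
tool_pos: [458.3, 257.5, 329.2]
orientation: [180.0, 0.0, -4.7]
force: [-0.3, 0.3, 1.0]
gripper_width: 0.655
gripper_force: 0.0
[ 2.80838278e+01  1.08928687e+01  8.34307609e+01 -1.03738894e-02
  8.57024291e+01  1.22794968e+02]
knob 67 ((603.0557861328125, -154.71270751953125), (13.217025756835938, 37.47895431518555), 9.069032669067383)
holder 76 [array([613.2,  30.5]), array([33.8, 39. ]), np.float64(72.0)]
box 109 [array([608.4, -11.4]), array([44.2, 40. ]), np.float64(88.1)]
jar 92 [array([606.7, -45.4]), array([39.5, 39.1]), np.float64(81.2)]
die 111 [array([604.2, -90.1]), array([46.7, 42.4]), np.float64(88.3)]
plate 41 [array([ 603. , -104.9]), array([40.9, 27.4]), np.float64(7.2)]
```

View pics/w6.png

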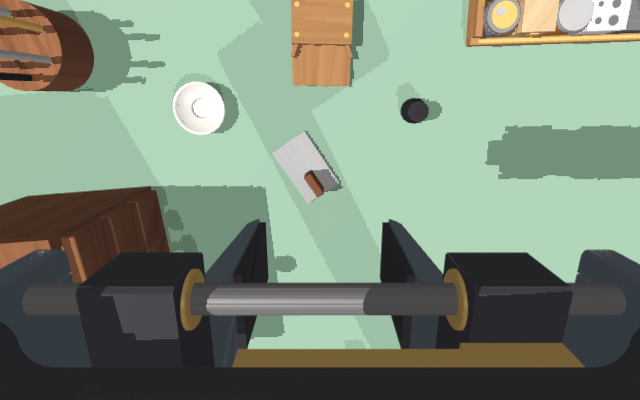

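The wrist view shows the blade plate at (306,167) with its rib at (314,184). The sheath is at (322,20) with its ledge at (322,65), facing the robot. The row's holder, box, jar and die are at top right.

```bash
python3 - <<'E'
from h import *
c=load('w6'); p=c['p']; W=cloud(c); hsv=cv2.cvtColor(p,cv2.COLOR_BGR2HSV); u,v=np.meshgrid(range(640),range(400))
F=np.float32
roi=(u>265)&(u<345)&(v>125)&(v<208)
m=roi&((W[...,2]>1.5)&(W[...,2]<6)&(hsv[...,1]<40)|(roi&(W[...,2]>20)))
n,l,s,_=cv2.connectedComponentsWithStats(m.astype(np.uint8)); i=1+np.argmax(s[1:,4]); mm=l==i
px=np.argwhere(mm)[:,::-1]; P=np.array([ray(c,a,b,4)[:2] for a,b in px],F); print('plate',len(P),cv2.minAreaRect(P),np.nanmedian(W[mm&(W[...,2]<8)][:,2]))
r=roi&(W[...,2]>28); q=W[r]; print('rib',len(q),np.median(q[:,2]),cv2.minAreaRect(q[:,:2].astype(F)))
q=W[(v<60)&(u>280)&(u<365)&(W[...,2]>14)&(W[...,2]<22)]; print('sheath top',np.median(q[:,2]),cv2.minAreaRect(q[:,:2].astype(F)))
r=(v<95)&(u>280)&(u<365)&(abs(W[...,2]-5)<1.7)&(hsv[...,0]<20)&(hsv[...,1]>90); q=W[r]; print('ledge',np.median(q[:,2]),cv2.minAreaRect(q[:,:2].astype(F)))
r=(v<95)&(u>280)&(u<365)&(W[...,2]>3.5)&(hsv[...,0]<20)&(hsv[...,1]>90);q=W[r]; print('all sheath',cv2.minAreaRect(q[:,:2].astype(F)))
im=cv2.resize(p[0:210,240:380],None,fx=4,fy=4,interpolation=cv2.INTER_CUBIC)[:600]; 
im=cv2.resize(p[40:210,260:380],None,fx=3.5,fy=3.5,interpolation=cv2.INTER_CUBIC);cv2.imwrite('pics/w6c.png',im)
E
```

```text
plate 2241 ((437.5594787597656, 285.5155029296875), (90.26123046875, 55.983829498291016), 29.11017608642578) 2.949014554497506
rib 219 32.53140762884732 ((418.4314270019531, 275.02301025390625), (34.2326545715332, 12.13035774230957), 28.841835021972656)
sheath top 17.774067902742132 ((622.6917724609375, 247.34417724609375), (75.80616760253906, 49.85478591918945), 84.34314727783203)
ledge 4.8418290994361834 ((573.6612548828125, 251.81558227539062), (75.3946762084961, 50.87099075317383), 85.07152557373047)
all sheath ((597.7713012695312, 249.72320556640625), (77.59346008300781, 99.40589904785156), 84.85623168945312)
```

View pics/w6c.png

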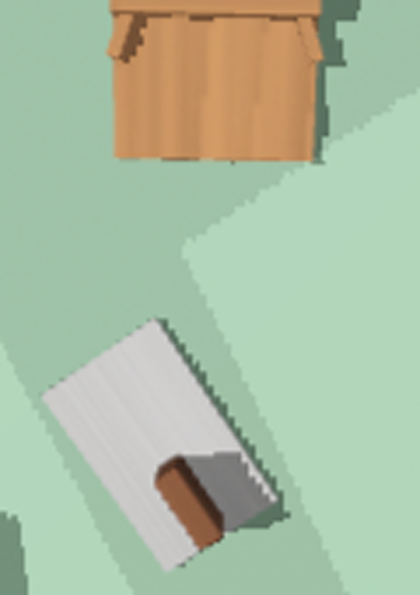

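The crop shows the blade with its rib towards the robot (lower right, (190,500) in the crop) and its front edge towards the upper left. The sheath ledge is at (217,90), opening towards the robot.

```bash
python3 go.py 418.4 275 100 29
```

```text
shift [-41.2 -13.9 229.3] turn -0.588 or 2.553 j6 122.8
```

```bash
python3 -m creep '[[[45,-41,-14,60,-0.18],[45,-41,-14,120,-0.36],[45,-41,-14,180,-0.54],[45,-41,-14,229,-0.588],[45,-41,-14,229,-0.588],[45,-41,-14,229,-0.588],[45,-41,-14,229,-0.588]]]'; python3 go.py 418.4 275 14 29
```

```text
time: 40.1
tool_pos: [420.1, 276.6, 102.9]
orientation: [-180.0, -0.3, 29.0]
force: [-0.0, -0.4, 1.3]
gripper_width: 0.493
gripper_force: 0.0
shift [-2.3  0.6 88.9] turn 0.0 or -3.142 j6 93.1
```

```bash
python3 -m creep '[[[45,-2,0.5,50,0],[45,-2,0.5,70,0],[45,-2,0.5,82,0],[45,-2,0.5,82,0],[45,-2,0.5,82,0]]]'; python3 go.py 418.4 275 14 29
```

```text
time: 40.72
tool_pos: [417.8, 274.8, 19.6]
orientation: [-180.0, -0.2, 29.0]
force: [0.0, 0.5, 0.1]
gripper_width: 0.493
gripper_force: 0.0
shift [0.6 0.1 5.6] turn 0.001 or -3.141 j6 93.0
```

```bash
python3 -m creep '[[[45,0.6,0,5.5,0],[45,0.6,0,5.5,0],[0,0.6,0,5.5,0],[0,0.6,0,5.5,0],[0,0.6,0,5.5,0],[0,0.6,0,5.5,0],[0,0.6,0,5.5,0]]]'; python3 -m creep '[[[0,0,0,-10,0],[0,0,0,-20,0],[0,0,0,-20,0],[0,0,0,-20,0]]]'; python3 go.py 515.6 257 34 -5.3
```

```text
time: 41.6
tool_pos: [417.4, 274.5, 12.9]
orientation: [180.0, -0.0, 29.0]
force: [0.5, 0.2, 0.8]
gripper_width: 0.129
gripper_force: 30.0
time: 42.1
tool_pos: [417.3, 274.5, 33.1]
orientation: [180.0, -0.0, 29.0]
force: [0.0, -0.3, -1.0]
gripper_width: 0.127
gripper_force: 30.0
shift [77.5 63.  -0.9] turn 0.599 or -2.542 j6 93.0
```

```bash
python3 -m creep '[[[0,19,16,0,0.15],[0,38,31,0,0.3],[0,58,47,0,0.45],[0,77.5,63,0,0.599],[0,77.5,63,0,0.599],[0,77.5,63,0,0.599],[0,77.5,63,0,0.599]]]'; python3 go.py 516.5 257 20.2 -5.3
python3 - <<'E'
from h import *
snap('wrist','w7'); c=load('w7'); cv2.imwrite('pics/w7c.png',c['p'])
E
```

```text
time: 42.98
tool_pos: [514.5, 257.1, 32.7]
orientation: [180.0, 0.1, -5.2]
force: [-0.1, 0.9, -0.6]
gripper_width: 0.131
gripper_force: 30.0
shift [ 2.  -0.1 12.5] turn 0.002 or -3.14 j6 120.6
```

View pics/w7c.png

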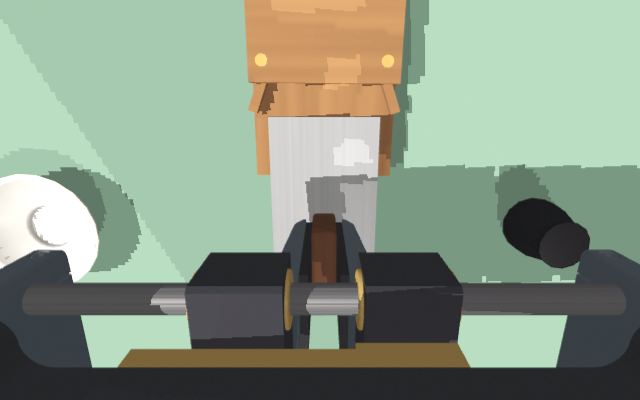

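Blade is held straight, its front edge at row 117 (cols 268–380). The mouth edge is at row 82 (cols 247–406).

```bash
python3 - <<'E'
from h import *
c=load('w7'); W=cloud(c); p=c['p']; hsv=cv2.cvtColor(p,cv2.COLOR_BGR2HSV); u,v=np.meshgrid(range(640),range(400))
m=(v>105)&(v<205)&(u>255)&(u<395)&(W[...,2]>17)&(hsv[...,1]<50); print('blade z',np.median(W[m][:,2]))
L=[];Rr=[]
for r in range(122,205,4):
    cs=np.where(m[r])[0]; L.append(ray(c,cs.min()-.5,r,23.8)[:2]); Rr.append(ray(c,cs.max()+.5,r,23.8)[:2])
L,Rr=np.array(L),np.array(Rr)
for n,a in (('L',L),('R',Rr)):
    f=np.polyfit(a[:,0],a[:,1],1); print(n,np.degrees(np.arctan(f[0])),np.polyval(f,580))
print('front',ray(c,324,117,23.8))
m=(v<84)&(W[...,2]>15)&(W[...,2]<22)&(u>230)&(u<420); L=[];Rr=[]
for r in range(4,78,4):
    cs=np.where(m[r])[0]; L.append(W[r,cs.min()][:2]); Rr.append(W[r,cs.max()][:2])
for n,a in (('L',np.array(L)),('R',np.array(Rr))):
    f=np.polyfit(a[:,0],a[:,1],1); print('sh',n,np.degrees(np.arctan(f[0])),np.polyval(f,600))
print('mouth edge x',[W[r,325].round(1).tolist() for r in (78,80,82,84)])
E
```

```text
blade z 22.60378322283487
L -5.313281046672487 279.21630703171286
R -5.210155944270721 223.4302891305705
front [581.81361324 250.96975268  23.8       ]
sh L -5.343988297565334 287.14889831016626
sh R -5.715067118059152 211.51069972695376
mouth edge x [[600.3, 248.8, 17.5], [599.3, 248.9, 18.3], [598.4, 249.0, 17.3], [597.8, 249.0, 4.3]]
```

```bash
python3 -m creep '[[[0,0,0,6,0],[0,0,0,10,0],[0,0,0,12,0],[0,0,0,12,0],[0,0,0,12,0]]]'; python3 go.py 577.5 251.4 20.3 -5.4
```

```text
time: 43.65
tool_pos: [515.8, 257.1, 21.0]
orientation: [180.0, -0.0, -5.3]
force: [0.2, 0.9, -1.4]
gripper_width: 0.132
gripper_force: 30.0
shift [62.  -0.   0.7] turn 0.002 or -3.14 j6 120.6
```

```bash
python3 -m creep '[[[0,5,0,0.7,0],[0,12,0,0.8,0],[0,19,0,0.8,0],[0,26,0,0.8,0],[0,33,0,0.8,0],[0,40,0,0.8,0],[0,47,0,0.8,0],[0,54,0,0.8,0],[0,56,0,0.8,0],[0,56,0,0.8,0]]]'
```

```text
time: 44.9
tool_pos: [571.4, 251.8, 20.0]
orientation: [180.0, 0.0, -5.3]
force: [-0.3, -0.2, -0.8]
gripper_width: 0.13
gripper_force: 30.0
```

```bash
python3 -m creep '[[[0,2,0,0,0],[0,4,0,0,0],[0,5,0,0,0],[0,6,0,0,0],[0,6,0,0,0],[0,6,0,0,0]]]'; python3 -m creep '[[[0,1,0,0,0],[0,1,0,0,0],[0,1,0,0,0]]]'
```

```text
time: 45.65
tool_pos: [577.3, 251.3, 20.1]
orientation: [180.0, 0.0, -5.3]
force: [-0.4, -0.1, -1.4]
gripper_width: 0.129
gripper_force: 30.0
time: 46.02
tool_pos: [577.4, 251.2, 19.9]
orientation: [180.0, 0.1, -5.3]
force: [-4.4, 1.0, 0.9]
gripper_width: 0.13
gripper_force: 30.0
```

```bash
python3 -m creep '[[[0,0.5,0,0.8,0],[0,0.5,0,0.8,0],[24,0.5,0,0.8,0],[24,0.5,0,0.8,0],[24,0.5,0,0.8,0],[24,0.5,0,-20,0],[24,0.5,0,-60,0],[40,0,0,-120,0],[40,-60,0,-180,0],[40,-120,0,-230,0],[40,-120,0,-230,0],[40,-120,0,-230,0],[40,-120,0,-230,0],[40,-120,0,-230,0]]]'
python3 - <<'E'
from h import *
snap('wrist','w8'); snap('scene','s8'); c=load('w8'); W=cloud(c)
q=W[(abs(W[...,0]-578)<40)&(abs(W[...,1]-251)<22)&(W[...,2]>33)&(W[...,2]<46)]; print('rib',len(q),np.median(q[:,2]),cv2.minAreaRect(q[:,:2].astype(np.float32)))
W=cloud(load('s8'));q=W[(np.hypot(W[...,0]-601,W[...,1]+155)<35)&(W[...,2]>58)&(W[...,2]<72)]; print('knob',len(q),cv2.minAreaRect(q[:,:2].astype(np.float32)))
a=load('s8')['p'][150:270,190:440]; b=c['p']; cv2.imwrite('pics/f.png',np.vstack([cv2.resize(a,(640,307),interpolation=cv2.INTER_CUBIC),b[:290]]))
E
```

```text
time: 47.78
tool_pos: [459.4, 261.9, 248.6]
orientation: [179.9, 0.1, -5.3]
force: [-0.5, -0.8, -0.7]
gripper_width: 0.435
gripper_force: 0.0
rib 416 38.534717514343725 ((577.89892578125, 252.02870178222656), (11.121368408203125, 32.773353576660156), 84.90583801269531)
knob 68 ((602.2216186523438, -154.69151306152344), (16.11626434326172, 36.96774673461914), 14.642180442810059)
```

View pics/f.png

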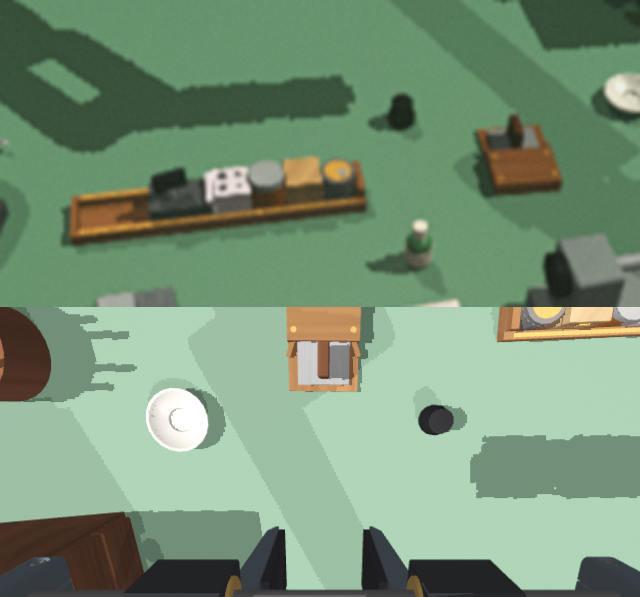

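The blade is home: rib at (323,360) behind the mouth, plate inside the slot. The row stands closed up against the stop. The knob angle is noisy from this far, so I'll check it from close by.

```bash
python3 go.py 520 -130 250 -5
```

```text
shift [ 96.7 384.7  -1.3] turn -0.006 or 3.136 j6 123.8
```

```bash
python3 -m creep '[[[40,12,48,0,0],[40,24,96,0,0],[40,36,144,0,0],[40,48,192,0,0],[40,60,240,0,0],[40,72,288,0,0],[40,84,336,0,0],[40,97,385,0,0],[40,97,385,0,0],[40,97,385,0,0],[40,97,385,0,0],[40,97,385,0,0]]]'
python3 - <<'E'
from h import *
snap('wrist','w9')
rects('w9',[('knob',(601,-155),32,56,70),('plate',(602.5,-113),26,37,39.7),('die',(603,-90),22,39.8,43),('jar',(604,-50),22,45.5,50),('box',(607,-10),26,43.5,45.5),('holder',(609,31),21,37,42),('rack',(603,-104),170,26,31)])
E
```

```text
time: 49.38
tool_pos: [520.0, -128.9, 250.2]
orientation: [-180.0, -0.0, -5.2]
force: [0.0, 0.8, -0.7]
gripper_width: 0.437
gripper_force: 0.0
knob 485 z64.3 [array([ 600.3, -154. ]), array([11.9, 37.7]), np.float64(11.8)] circ [ 601.3 -153.8] 18.9
plate 333 z38.7 [array([ 602.8, -102.6]), array([27.1, 41.7]), np.float64(86.8)] circ [ 602.7 -107.5] 22.0
die 1244 z40.9 [array([602.1, -89.3]), array([42.6, 39.8]), np.float64(85.0)] circ [603. -90.] 21.9
jar 1150 z46.9 [array([604. , -48.4]), array([39. , 38.4]), np.float64(77.0)] circ [604.1 -48.3] 19.9
box 1201 z44.7 [array([606.7,  -9.6]), array([42.9, 39.8]), np.float64(87.1)] circ [607.   -9.9] 25.9
holder 1140 z39.3 [array([609.1,  32.3]), array([38.1, 38.3]), np.float64(85.2)] circ [609.3  31.4] 20.0
rack 1535 z30.2 [array([604.7, -59.9]), array([240.5,  43.7]), np.float64(86.9)] circ [604.  -59.9] 121.9
```

```bash
python3 -c "
from workcell import *
print(sign_off())"
```

```text
the job is handed in; nothing more can be done
None
```

The job is handed in, with no verdict returned: the four pieces present (holder, box, jar, die; no tin) stand in a closed row against the stop, the knob is tight at about 1.31 rad by camera (1.2 needed), the blade is fully home in its sheath, and the hand is clear.

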